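Kit the spray-session tray to its layout cards

ROBOT

A 6-joint arm with a two-finger parallel gripper is mounted at the origin on a cart in front of the work surface, level with it; the furniture and walls round the work are solid. World frame = base frame: x ahead of the robot, y to its left, z up, the work surface at z = 0. Lengths are in m, angles in rad, forces in N, time in s.
With the tool pointing down it reaches from about 0.25 to 0.85 m from the base axis. Payload 12.5 kg.
Tool frame: the origin (TCP) lies midway between the tips of the shut fingers; the grasp point (between the pads) lies behind it (bot.hold_point_z is the z of the grasp point in the tool frame, in m); z points along the fingers, y is the line along which they close (so a half turn about z gives the same grasp; the last joint's range is limited). The gripper opens to 93 mm and grips with 3 to 60 N. Pads are 15 mm wide; open, the fingers measure 128 mm over their backs; the gripper's body (75 mm by 188 mm) begins 65 mm behind the grasp point.
Start: joints at [1.106, 0.351, 1.652, -0, 1.139, -0.085], TCP at [0.204, 0.511, 0.219] pointing down, gripper open.
Joint ranges: [-2.75, 2.75], [-0.79, 2.1], [0.01, 2.65], [-1.57, 4.71], [0.07, 3.14], [-2.87, 2.87]. Speed limits (rad/s): [2.22, 2.22, 2.79, 3.14, 3.14, 3.14].

INTERFACE

Orientations are given as a unit quaternion [w, x, y, z].
In Python, from rig import bot gives the robot as it stands.
- The arm moves only by the shell command python3 -m pendant 'ROWS' [FORCE]. ROWS is JSON, one flat list of numbers, 5 for each row, row after row: the opening, from 0 (shut) to 1 (fully open), then the shift along the tool's x, y, z in mm, then the turn about the tool's z in degrees. In form: [gripper, tx, ty, tz, yaw, gripper, tx, ty, tz, yaw, ...]. A call has 1 to 20 rows; each row shifts and turns the commanded pose from where the row before left it, along the tool's axes as they then stand; what a row does not reach is not made up. A row lasts 1/12 s, in which the tool goes at most 41.7 mm and 7.16 degrees, less where a joint would pass 70% of its speed; a pose out of reach is approached as far as the arm can. A call with a gripper value outside its range is refused whole. The fingers move at their own pace and stop on an object; FORCE is the grip in N (left out, the last holds). Time passes only in rows, so rows that do not move let the fingers close. It gives the time, the measured TCP pose, the force, the opening and the grip force at its end, in the units of the state.
- bot.state(): the state, without advancing time (a new reading comes with each control period).
- bot.read_camera(name): name is "side" or "top"; returns (picture, depth): 420x560x3 uint8, red, green, blue; 420x560 float32, m along the optical axis (not along the pixel's ray), 0 where there is no reading.
- bot.get_calibration(name): a dict with "fx", "fy", "cx", "cy" (pixels), "R" (3x3) and "t" (3): a world point X has camera coordinates R X + t. Camera axes: x right, y down, z forward; pixel columns grow to the right and rows downward; lengths in m; the calibration is good to about 2 mm. A picture is of the moment at which its call begins. get_calibration takes no time and is no camera call.
- bot.sign_off(): hands the job in; it is judged then, once.
Trained networks look in the newest picture that a camera, given by its name, has taken for a name from the list of things; names that differ only in an ending like _2 or _b are one class to them, and where a whole thing is asked for, a point or a joint stands for the part that bears it (a point fixed in the world has none). Each returns a list of dicts, best first, with "score" (0 to 1); they miss things now and then, are a little off and sometimes report something else, mostly with a low value. They report only what shows in the picture. A call takes as long as a camera call.
- bot.recognise(camera, name): "uv" ([column, row] in pixels, amid what is visible of it).
- bot.pinpoint(camera, name): "uv" ([column, row] in pixels: a listed point, or the origin of a listed thing).
The state is a dict: "clock": time; "joint_positions": joint angles; "joint_velocities": joint speeds; "joint_efforts": joint torques, N m; "tool_pos": TCP position; "eef_rot": TCP orientation; "force": force on the tool from outside, world axes, zero at the start; "moment": the same for the moment, N m; "gripper_width": finger opening in m; "gripper_force": force on a finger pad.
Only numpy, scipy, OpenCV 4.12 (cv2) and the standard library are available. Lean on these libraries where they do the work, as an engineer would, in place of code of your own. Each camera call takes 0.05 s, during which the arm holds its last target. There are 200 camera calls.

TASK

Kit the grey tray to the outlines drawn on its three cards: straighten out the side cutters, which lie across the cards, so that they lie flat in the pliers-shaped outline with their jaws as drawn (away from the robot), stand the white filter carton from the slanted holder upright on its long narrow side in the rectangle, and stand the tall white-capped solvent bottle in the circle. Put each thing squarely within its outline, set the glass bottle down gently without dropping or tipping it, and leave everything else on the desk where it is.

Things in the scene. Friction and masses are not known exactly. Their poses are not given: they have to be found in the camera images.
- tray: open grey plastic tray, 165 (its x) x 250 (its y) x 14 mm high, walls and floor 4 mm thick, fixed to the desk; origin at the centre of its underside, on the desk. Its x axis points away from the robot, z up. Three cards lie side by side on its floor.
- card_cutter: white layout card, 146 (its x) x 74 (its y) x 2 mm, fixed in the tray, its upper face 6 mm above the desk; a black outline of a pair of pliers is drawn on it, jaws towards its +x. Origin at the card's underside, at the middle of the outline. The three cards stand side by side 78 mm apart along the tray's y, in an order that varies; x points away from the robot, z up.
- card_box: like the other cards, with an upright rectangle of 118 (x) x 38 (y) mm drawn on it. Origin at the card's underside, at the middle of the rectangle.
- card_bottle: like the other cards, with a circle of 68 mm diameter drawn on it. Origin at the card's underside, at the middle of the circle.
- side_cutter: pair of side cutters, closed and rigid, 95 g, 126 mm long (its y), 47 mm wide (its x) over the handle ends, 12 mm thick, lying flat in the tray across the cards (z up). Origin at the middle of its underside; jaws at -y (from y = -24 to -63 mm, 20 mm wide at most, narrowing to the tip), handles at +y, spreading. Across the joint (y about -25 to -5 mm) it is 20 to 30 mm wide.
- jaw_tip (a point): tip of the cutters' jaws, 63 mm from the origin along the cutters' -y; axes as the cutters'.
- filter_box: white closed carton, 76 (its x) x 110 (its y) x 30 mm (its z), rigid, about 120 g. It stands on a 110 x 30 mm side in the slanted holder, leaning 32 degrees out of vertical towards the holder's front. Origin at the centre of one 76 x 110 face (z runs from 0 to 30 mm); in the holder its x axis points down into the pocket and its z axis to the holder's back and up. The holder covers only its lowest 26 mm; to be gripped across the 30 mm thickness, in line with its lean.
- box_mid (a point): centre of the carton's volume; axes as the carton's. When it stands on the card as wanted it is 44 mm above the desk.
- holder: dark steel holder fixed to the desk, base 86 x 126 mm; a pocket, 35 x 116 mm inside with lips and cheeks 26 to 28 mm high above its floor, leans 32 degrees from vertical towards the holder's front (its -x, to the robot and towards the tray), so the carton is pulled out along the lean, upwards and to the front. Origin on the desk under the middle of the pocket floor (which is 30 mm up); z up.
- solvent_bottle: clear glass bottle with a pale printed label and white screw cap, 60 mm diameter, 125 mm high, 245 g, standing on the desk behind the tray; straight body up to 84 mm above the foot, then a sloping shoulder that narrows to 26 mm width at 109 mm, cap 30 mm in diameter from 106 to 126 mm. Fingertips reaching below about 108 mm at the cap would wedge on the shoulder: hold either the straight body or only the cap. Origin at the centre of its foot, z up.
- dropper_bottle: bystander: slim white dropper bottle with pointed cap, 29 mm diameter, 88 mm high, standing; origin at the centre of its foot.
- primer_jar: bystander: squat screw-top jar, 52 mm diameter, 59 mm high, standing; origin at the centre of its foot.
- tape_wide: bystander: roll of masking tape lying flat, 84 mm diameter, 19 mm high; origin at the centre of its underside.
- tape_narrow: bystander: roll of masking tape lying flat, 68 mm diameter, 11 mm high; origin at the centre of its underside.
- pipette: bystander: plastic pipette lying flat, 124 mm long (its y), 13 mm thick; origin at the middle of its underside.

How it is judged:
At the end, for the whole second after the job is handed in: Cutters flat in their outline (12 mm, 0.17 rad, jaws to the card's +x); carton standing on its long narrow side in the rectangle (12 mm, 0.17 rad, upright within 0.1 rad); bottle upright on its card in the circle (12 mm); all at rest, no bystander shifted over 30 mm (horizontal distance between side_cutter and card_cutter below 0.012 m and angle between the y axis of side_cutter and the x axis of card_cutter, either way round below 0.17 rad and x of jaw_tip in the frame of card_cutter above 0.04 m and angle between side_cutter's own z axis and vertical below 0.12 rad and horizontal distance between box_mid and card_box below 0.012 m and angle between the y axis of filter_box and the x axis of card_box, either way round below 0.17 rad and angle between the x axis of filter_box and the z axis of card_box, either way round below 0.1 rad and height (world z) of box_mid below 0.052 m and horizontal distance between solvent_bottle and card_bottle below 0.012 m and angle between solvent_bottle's own z axis and vertical below 0.1 rad and height (world z) of solvent_bottle below 0.014 m and linear speed of each of side_cutter, filter_box, solvent_bottle below 0.02 m/s); the robot touches nothing.
It fails at once if a bystander (dropper bottle, squat jar, tape roll or pipette) is shifted by more than 30 mm (distance of any of dropper_bottle, primer_jar, tape_wide, tape_narrow, pipette from where it was at the start of the episode above 0.03 m).
It fails at once if the glass bottle is tipped by more than about 35 degrees (angle between solvent_bottle's own z axis and vertical above 0.6 rad).
It fails at once if the glass bottle is dropped (falls free faster than 0.8 m/s) (linear speed of solvent_bottle above 0.8 m/s and contact force between solvent_bottle and the fingers below 0.05 N).
It also fails if it takes over 72 s, if anything falls off the work surface, if the arm or the gripper's body presses on something with over 40 N, if the wrist force passes 120 N, or if a joint passes its speed limit or range.

## Working session

There is one attempt and no reset: what is moved stays moved. The work goes in short steps, Python scripts to look and compute and a shell command to move; the robot and the scene stay as the last step left them, time stands still between calls to the robot, and variables do not carry over. Pictures are saved under pics/ and viewed, at most 10 in all, crops included, and the job is handed in when it is done.

```bash
ls; mkdir -p pics; cat > h.py <<'E'
import numpy as np, cv2
from rig import bot
from scipy.spatial.transform import Rotation as Ro
def cal(c):
    k=bot.get_calibration(c); return k,np.array(k["R"]),np.array(k["t"])
def at_z(c,uv,z):
    k,R,t=cal(c); d=R.T@np.array([(uv[0]-k["cx"])/k["fx"],(uv[1]-k["cy"])/k["fy"],1]); o=-R.T@t
    return o+d*(z-o[2])/d[2]
def cloud(c,dep):
    k,R,t=cal(c); v,u=np.mgrid[:dep.shape[0],:dep.shape[1]]
    P=np.stack([(u-k["cx"])/k["fx"]*dep,(v-k["cy"])/k["fy"]*dep,dep],-1)
    return (P-t)@R
def snap(c,f):
    p,d=bot.read_camera(c); cv2.imwrite(f"pics/{f}.png",p[...,::-1]); np.save(f"pics/{f}.npy",d); return p,d
def proj(c,X):
    k,R,t=cal(c); q=R@np.array(X)+t; return k["fx"]*q[0]/q[2]+k["cx"],k["fy"]*q[1]/q[2]+k["cy"]
E
python3 - <<'E'
from h import *
np.set_printoptions(precision=4,suppress=True)
print(bot.hold_point_z, bot.state())
for c in("top","side"):
    k,R,t=cal(c); print(c,k["fx"],-R.T@t,R[2])
    p,d=snap(c,c+"0"); W=cloud(c,d)
    for n in["tray","card_cutter","card_box","card_bottle","side_cutter","jaw_tip","filter_box","box_mid","holder","solvent_bottle","dropper_bottle","primer_jar","tape_wide","tape_narrow","pipette"]:
        r=bot.pinpoint(c,n)
        for q in r[:2]:
            u,v=map(int,np.round(q["uv"])); u=min(max(u,0),559);v=min(max(v,0),419)
            print(n,round(q["score"],2),np.round(q["uv"]),"surf",W[v,u],"z0",at_z(c,q["uv"],0.)[:2],"z6",at_z(c,q["uv"],0.006)[:2])
E
```

```text
pics
-0.0188 {'clock': 0.0, 'joint_positions': array([ 1.1064,  0.3512,  1.6524,  0.    ,  1.1391, -0.0846]), 'joint_velocities': array([-0.0017, -0.0001, -0.0005,  0.0006,  0.0003,  0.0001]), 'joint_efforts': array([ -0.0025, -49.7314, -28.5264,   0.0698,   0.0256,  -0.0001]), 'tool_pos': array([0.2037, 0.5105, 0.2181]), 'eef_rot': array([-0.0002,  0.1888,  0.982 , -0.0005]), 'force': array([-0.0807,  0.3027,  0.0292]), 'moment': array([0.0184, 0.0744, 0.0241]), 'gripper_force': 0.0, 'gripper_width': 0.09323198099939076}
top 391.8773174618179 [0.4823 0.0511 1.0488] [ 0.0713  0.0098 -0.9974]
tray 0.77 [277. 246.] surf [0.4718 0.0695 0.0142] z0 [0.4708 0.0695] z6 [0.4709 0.0694]
tray 0.66 [272. 249.] surf [0.4637 0.0828 0.0069] z0 [0.4625 0.0817] z6 [0.4626 0.0815]
card_cutter 0.88 [275. 247.] surf [0.4691 0.0748 0.0108] z0 [0.4679 0.0753] z6 [0.468  0.0752]
card_box 0.81 [302. 242.] surf [0.4828 0.0035 0.0074] z0 [0.4834 0.0021] z6 [0.4834 0.0023]
card_bottle 0.93 [243. 238.] surf [0.4921 0.16   0.008 ] z0 [0.4914 0.1616] z6 [0.4913 0.161 ]
card_bottle 0.41 [176. 229.] surf [0.5121 0
[... 2561 characters left out ...]
.6571 -0.0121]
dropper_bottle 0.56 [290. 177.] surf [0.6602 0.167  0.0276] z0 [0.6796 0.1955] z6 [0.675 0.189]
dropper_bottle 0.41 [273. 301.] surf [ 0.4235 -0.1304  0.0006] z0 [ 0.4233 -0.1292] z6 [ 0.4211 -0.1327]
primer_jar 0.66 [307. 200.] surf [0.6441 0.0653 0.0282] z0 [0.6647 0.0917] z6 [0.6602 0.0862]
tape_wide 0.75 [179. 186.] surf [ 0.4002  0.3165 -0.0005] z0 [0.4003 0.3143] z6 [0.3982 0.3068]
tape_narrow 0.69 [250. 231.] surf [0.4737 0.0537 0.0159] z0 [0.4806 0.0688] z6 [0.4778 0.0635]
tape_narrow 0.62 [275. 299.] surf [ 0.4299 -0.1279 -0.0002] z0 [ 0.4295 -0.1281] z6 [ 0.4271 -0.1317]
pipette 0.53 [296. 354.] surf [ 0.3995 -0.2485  0.0005] z0 [ 0.4002 -0.2475] z6 [ 0.3981 -0.25  ]
```

```bash
python3 - <<'E'
import cv2,numpy as np
a=cv2.imread("pics/top0.png");b=cv2.imread("pics/side0.png")
cv2.imwrite("pics/a.png",cv2.resize(a[130:310,140:420],(800,514),interpolation=cv2.INTER_CUBIC))
cv2.imwrite("pics/b.png",cv2.resize(b[90:330,150:430],(700,600),interpolation=cv2.INTER_CUBIC))
E
```

```text
(no output)
```

View pics/a.png

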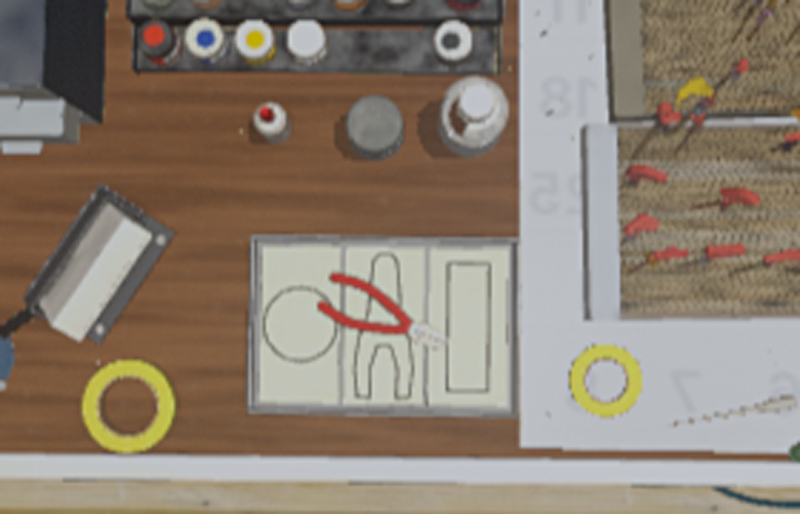

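View pics/b.png

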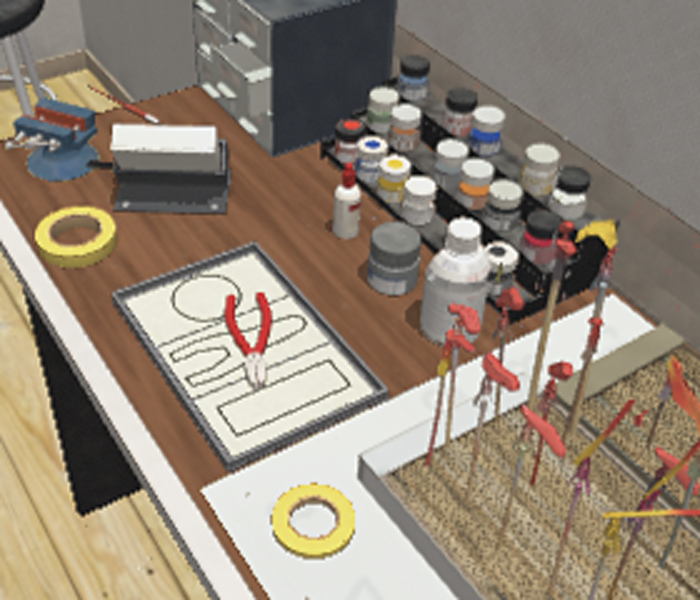

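The top crop shows the card order left to right as bottle (circle ~300,323), cutter (~384,326) and box (rectangle ~468,326). The cutters' tip is at (448,344) with handles up-left, the carton and holder are at the left, and the solvent bottle is at (475,110) beside the jar (374,125).

```bash
python3 - <<'E'
from h import *
np.set_printoptions(precision=4,suppress=True)
def cr(u,v,z): return at_z("top",(140+u/2.857,130+v/2.857),z)
for n,p,z in [("tray corners",[(250,237),(517,238),(514,413),(249,411)],.014),("rect",[(447,262),(490,262),(490,391),(447,391)],.006),("circ",[(300,323)],.006),("plier top/bot",[(384,253),(384,398)],.006),("tip,handles",[(448,344),(333,277),(321,307)],.014),("cap",[(476,101)],.126),("bottle foot-ish",[(474,122)],.03),("jar",[(375,122)],.059),("dropper",[(267,114)],.088)]:
    print(n,*[cr(u,v,z)[:2] for u,v in p])
d=np.load("pics/top0.npy");W=cloud("top",d);p=cv2.imread("pics/top0.png")[...,::-1].astype(int)
m=(p[...,0]>p[...,1]+70)&(p[...,0]>130)&(W[...,0]>.38)&(W[...,0]<.56)&(W[...,1]>-.03)&(W[...,1]<.2)
vu=np.argwhere(m); X=np.array([at_z("top",(u,v),.015)[:2] for v,u in vu]); print("red",X.mean(0),len(X)); 
print(cv2.minAreaRect((X*1000).astype(np.float32)))
# obstacles grid near bottle
for c in("top","side"):
    W=cloud(c,np.load(f"pics/{c}0.npy"))
    print(c);
    for x in np.arange(.56,.84,.03):
        print(round(x,2),[ (lambda q:int(1000*np.percentile(q,98)) if len(q) else -1)(W[(abs(W[...,0]-x)<.015)&(abs(W[...,1]-y)<.015)][:,2]) for y in np.arange(.15,-.22,-.03)])
# carton
W=cloud("top",d)
mm=(W[...,2]>.04)&(W[...,0]>.42)&(W[...,0]<.62)&(W[...,1]>.24)&(W[...,1]<.42)&(p.min(-1)>150)
P=W[mm];print("carton pts",len(P),P.min(0),P.max(0))
g=np.gradient(W,axis=0)[1:] if 0 else None
n=np.cross(np.gradient(W,axis=1),np.gradient(W,axis=0));n/=np.linalg.norm(n,axis=-1,keepdims=True)+1e-9;n*=np.sign(n[...,2:])
N=n[mm]
for nm,s in(("steep(back face)",(N[:,2]<.7)&(N[:,2]>.3)),("shallow(top)",N[:,2]>.75)):
    Q=P[s]; c0=Q.mean(0); 
    for _ in range(4):
        _,_,V=np.linalg.svd(Q-c0);nn=V[2]*np.sign(V[2,2]);r=(Q-c0)@nn;k=abs(r)<.004;Q=Q[k];c0=Q.mean(0)
    print(nm,len(Q),c0,nn,np.degrees(np.arctan2(nn[1],nn[0])),np.degrees(np.arccos(nn[2])),Q.min(0),Q.max(0))
E
```

```text
tray corners [0.558  0.2015] [ 0.559 -0.046] [ 0.3983 -0.0434] [0.3979 0.1995]
rect [0.5366 0.0184] [ 0.5369 -0.0217] [ 0.4176 -0.022 ] [0.4172 0.0177]
circ [0.4788 0.1547]
plier top/bot [0.5446 0.0772] [0.4103 0.0759]
tip,handles [0.4607 0.0173] [0.5215 0.124 ] [0.4937 0.1347]
cap [ 0.6649 -0.0013]
bottle foot-ish [ 0.6643 -0.005 ]
jar [0.6586 0.085 ]
dropper [0.6598 0.1779]
red [0.4977 0.0835] 180
((629.493408203125, -190.46969604492188), (178.5807342529297, 693.9608154296875), 34.02625274658203)
top
0.56 [13, 15, 15, 14, 15, 14, 15, 11, 5, 174, 168, 34, 33]
0.59 [3, 3, 3, 3, 4, 4, 2, 4, 4, 176, 179, 34, 177]
0.62 [4, 4, 58, 4, 3, 3, 3, 4, 3, 169, 216, 34, 33]
0.65 [2, 59, 61, 60, 63, 127, 102, 115, 608, 230, 233, 227, 33]
0.68 [3, 57, 61, 59, 97, 128, 102, 3, 4, 36, 37, 31, 126]
0.71 [57, 22, 22, 22, 55, 56, 690, 63, 3, 34, 37, 31, 128]
0.74 [58, 52, 45, 47, 58, 57, 27, 4, 3, 35, 36, 31, 32]
0.77 [88, 88, 87, 88, 88, 88, 53, 4, 4, 35, 36, 31, 31]
0.8 [117, 87, 115, 117, 117, 115, 82, 4, 3, 36, 36, 178, 157]
0.83 [118, 81, 116, 118, 118, 117, 84, 4, 8, 34, 35, 44, 32]
side
0.56 [14
[... 246 characters left out ...]
128, 122, 4, 224, 35, 36, 32, 110]
0.71 [57, 51, 23, -1, 57, 56, 22, 128, 3, 36, 36, 31, 91]
0.74 [57, 56, 50, 53, 58, 57, 55, 71, 4, 35, 36, 31, 31]
0.77 [87, 87, 88, 88, 86, 87, 51, 3, 4, 36, 36, 31, 31]
0.8 [117, 117, 113, 116, 116, 117, 80, 3, 3, 36, 36, 181, 172]
0.83 [118, 115, 117, 118, 118, 117, 75, 10, 6, 35, 35, 182, 136]
carton pts 538 [0.4223 0.2784 0.0691] [0.5684 0.4094 0.1045]
steep(back face) 183 [0.5184 0.317  0.094 ] [-0.2809 -0.4282  0.8589] -123.26906725057785 30.805682811176602 [0.4653 0.2803 0.0831] [0.5656 0.3553 0.1033]
shallow(top) 253 [0.5134 0.3187 0.0935] [-0.3029 -0.458   0.8358] -123.47681785647576 33.303798458100026 [0.4678 0.2812 0.0837] [0.5631 0.3523 0.1045]
```

```bash
cat >> h.py <<'E'
def go(x,y,z,al):
    "tool-frame shift (mm) and turn (deg) from the measured pose to TCP x,y,z (m), closing line at al deg (mod 180)"
    s=bot.state(); q=s["eef_rot"]; M=Ro.from_quat([q[1],q[2],q[3],q[0]]).as_matrix()
    d=M.T@(np.array([x,y,z])-s["tool_pos"])*1000; a=np.degrees(np.arctan2(M[1,1],M[0,1]))
    print("go shift",d.round(1),"turn",round((a-al+90)%180-90,1),"al now",round(a,1),"tilt",np.degrees(np.arccos(-M[2,2])).round(2),"t",round(s["clock"],2),"j6",s["joint_positions"][5].round(2),"pos",s["tool_pos"].round(4),"w",round(s["gripper_width"],4))
E
python3 - <<'E'
from h import *
go(.478,.0595,.218,-23)
W=cloud("top",np.load("pics/top0.npy"))
for x in np.arange(.40,.72,.03):
    print(round(x,2),[ (lambda q:int(1000*np.percentile(q,98)) if len(q) else -1)(W[(abs(W[...,0]-x)<.015)&(abs(W[...,1]-y)<.015)][:,2]) for y in np.arange(.50,.22,-.03)])
E
python3 -m pendant '[1,-26.4,-19.9,0,0,1,-26.4,-19.9,0,0,1,-26.4,-19.9,0,0,1,-26.4,-19.9,0,0,1,-26.4,-19.9,0,0,1,-26.4,-19.9,0,0,1,-26.4,-19.9,0,0,1,-26.4,-19.9,0,0,1,-26.4,-19.9,0,0,1,-26.4,-19.9,0,0,1,-26.4,-19.9,0,0,1,-26.4,-19.9,0,0,1,-26.4,-19.9,0,0,1,-26.4,-19.9,0,0,1,-26.4,-19.9,0,0,1,-26.4,-19.9,0,0]' 25
python3 -m pendant '[0.7,0,0,8,7,0.7,0,0,8,7,0.7,0,0,8,7,0.7,0,0,8,7,0.7,0,0,8,7,0.7,0,0,8,7,0.7,0,0,8,7,0.7,0,0,8,7,0.7,0,0,8,7,0.7,0,0,8,7,0.7,0,0,8,7,0.7,0,0,8,7,0.7,0,0,8,7,0.7,0,0,0,0]'
python3 -c "
from h import *
go(.478,.0595,.008,-23)"
```

```text
go shift [-421.9 -317.5    0.7] turn -88.8 al now 68.2 tilt 0.0 t 1.6 j6 -0.08 pos [0.2039 0.5108 0.2187] w 0.0929
0.4 [3, 66, 60, 32, 3, 21, 5, 20, 17, 3]
0.43 [66, 67, 67, 68, 3, 20, 20, 20, 13, 3]
0.46 [67, 68, 66, 58, 3, 95, 87, 3, 2, 3]
0.49 [3, 65, 65, 44, 77, 101, 96, 3, 4, 3]
0.52 [3, 2, 2, 5, 64, 99, 101, 90, 3, 2]
0.55 [3, 3, 3, 3, 48, 71, 103, 101, 3, 3]
0.58 [8, 7, 3, 3, 4, 62, 84, 94, 3, 3]
0.61 [3, 3, 4, 3, 2, 7, 34, 3, 3, 3]
0.64 [135, 133, 114, 134, 133, 113, 3, 3, 3, 4]
0.67 [180, 180, 180, 180, 180, 180, 3, 2, 3, 4]
0.7 [181, 181, 180, 181, 181, 180, 18, 20, 22, 21]
clock: 2.93
tool_pos: [0.4788, 0.0569, 0.2188]
eef_rot: [0.0, 0.189, 0.982, 0.0]
force: [0.2, 1.5, 0.9]
gripper_width: 0.0928
gripper_force: 0.0
clock: 4.1
tool_pos: [0.4775, 0.0585, 0.1135]
eef_rot: [-0.0, 0.834, 0.551, -0.001]
force: [-0.6, -0.1, -0.0]
gripper_width: 0.0651
gripper_force: 0.0
go shift [  1.2   0.2 105.5] turn -0.1 al now -23.1 tilt 0.11 t 4.1 j6 0.43 pos [0.4775 0.0585 0.1135] w 0.0651
```

```bash
python3 -m pendant '[0.7,1,0,20,0,0.7,0,0,20,0,0.7,0,0,20,0,0.7,0,0,20,0,0.7,0,0,12,0,0.7,0,0,8,0,0.7,0,0,4,0,0.7,0,0,0,0,0,0,0,0,0,0,0,0,0,0,0,0,0,0,0,0,0,0,0,0,0,0,0,0,0,0,0,0,0,0]' 20
python3 -m pendant '[0,0,0,-5,0,0,0,0,-7,0,0,0,0,-7,0,0,0,0,0,0]'
python3 -c "
from h import *
snap('side','s1');a=cv2.imread('pics/s1.png')
cv2.imwrite('pics/s1c.png',cv2.resize(a[130:310,150:360],(700,600)))
go(.493,.0766,.029,90)"
```

```text
clock: 5.27
tool_pos: [0.4786, 0.0594, 0.0108]
eef_rot: [0.0, 0.833, 0.554, 0.0]
force: [0.6, -0.6, -0.5]
gripper_width: 0.0298
gripper_force: 0.0
clock: 5.6
tool_pos: [0.4794, 0.0594, 0.0312]
eef_rot: [0.001, 0.833, 0.554, 0.001]
force: [-0.6, -1.4, 0.1]
gripper_width: 0.0033
gripper_force: 0.0
go shift [21.2  6.1  1.6] turn 67.2 al now -22.8 tilt 0.11 t 5.65 j6 0.42 pos [0.4791 0.0595 0.0306] w 0.0016
```

View pics/s1c.png

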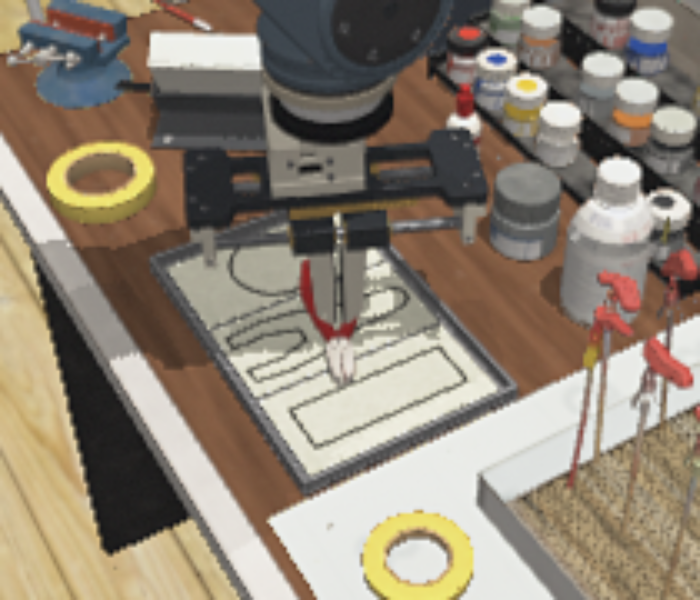

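The side crop shows the fingers shut above the cutters' joint (340,330): they were still closing when I lifted, and the cutters haven't moved. Reopening and closing for longer.

```bash
python3 -m pendant '[0.5,0,0,0,0,0.5,0,0,0,0,0.5,0,0,0,0,0.5,0,0,0,0,0.5,0,0,0,0,0.5,0,0,0,0,0.5,0,0,0,0,0.5,0,0,0,0,0.5,0,0,6,0,0.5,0,0,6,0,0.5,0,0,6,0,0.5,0,0,3,0,0.5,0,0,0,0]' 20
python3 -m pendant '[0,0,0,0,0,0,0,0,0,0,0,0,0,0,0,0,0,0,0,0,0,0,0,0,0,0,0,0,0,0]'
```

```text
clock: 6.73
tool_pos: [0.4779, 0.0594, 0.0076]
eef_rot: [-0.0, 0.833, 0.554, -0.001]
force: [0.1, 0.5, -1.1]
gripper_width: 0.0464
gripper_force: 0.0
clock: 7.23
tool_pos: [0.4787, 0.0595, 0.0088]
eef_rot: [0.0, 0.833, 0.554, 0.0]
force: [-0.2, 1.2, 1.2]
gripper_width: 0.0214
gripper_force: 18.5
```

```bash
python3 -m pendant '[0,0,0,-5,0,0,0,0,-7,0,0,7,2,-4,0,0,7,2,0,0,0,7,2,0,0]'
python3 -m pendant '[0,0,0,0,-7,0,0,0,0,-7,0,0,0,0,-7,0,0,0,0,-7,0,0,0,0,-7,0,0,0,0,-7,0,0,0,0,-7,0,0,0,0,-7,0,0,0,0,-7,0,0,0,0,-7,0,0,0,0,-7,0,0,0,0,-7,0,0,0,0,-7,0,0,0,0,-7,0,0,0,0,-7,0,0,0,0,-7,0,0,0,0,0]'
python3 -c "
from h import *
snap('side','s2');snap('top','t2');a=cv2.imread('pics/s2.png')
cv2.imwrite('pics/s2c.png',cv2.resize(a[130:310,150:360],(700,600)))
go(.493,.0766,.010,90)"
```

```text
clock: 7.65
tool_pos: [0.4931, 0.0771, 0.0251]
eef_rot: [0.0, 0.833, 0.554, 0.001]
force: [0.3, -0.2, -1.0]
gripper_width: 0.0218
gripper_force: 18.6
clock: 9.07
tool_pos: [0.4925, 0.077, 0.0244]
eef_rot: [-0.0, 0.004, 1.0, -0.0]
force: [0.2, 0.5, -0.5]
gripper_width: 0.0219
gripper_force: 18.6
go shift [-0.6 -0.2 14.5] turn -1.0 al now 89.0 tilt 0.0 t 9.17 j6 -1.49 pos [0.4924 0.0768 0.0245] w 0.0219
```

View pics/s2c.png

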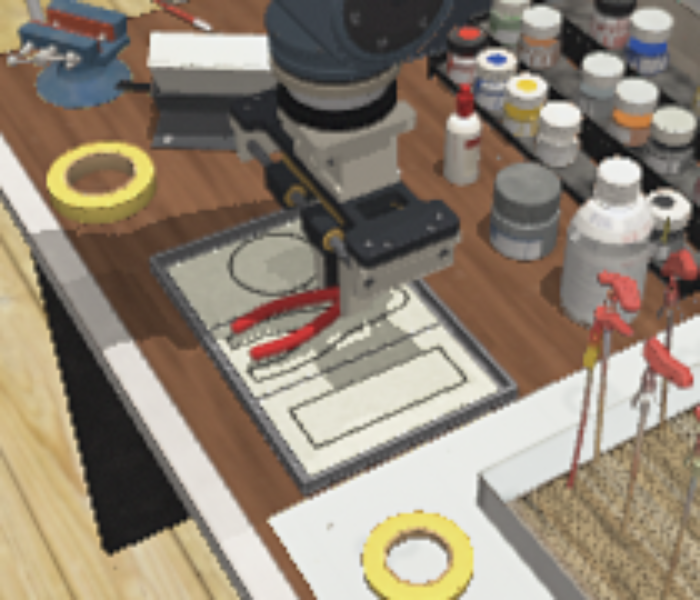

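The cutters are held and turned so the handles face the robot, with handle ends at crop (235,328) and (255,355). I'll check their world positions.

```bash
python3 - <<'E'
from h import *
for u,v in[(235,328),(255,355)]: print(at_z("side",(150+u/3.3333,130+v/3.3333),.026)[:2])
for u,v in[(237,345),(253,380)]: print("drawn",at_z("side",(150+u/3.3333,130+v/3.3333),.006)[:2])
E
```

```text
[0.41465893 0.08714085]
[0.41483958 0.05673633]
drawn [0.41597669 0.09002541]
drawn [0.41054913 0.05408578]
```

```bash
python3 -m pendant '[0,0,1,5,0.5,0,0,1,5,0.5,0,0,0,3,0,0,0,0,2,0,0,0,0,0,0,0.45,0,0,0,0,0.45,0,0,0,0,0.45,0,0,0,0,0.45,0,0,0,0,0.45,0,0,0,0]' 20
python3 -m pendant '[0.45,0,0,-15,0,0.45,0,0,-25,0,0.6,0,0,-30,0,0.8,0,0,-30,0,1,0,0,-30,0,1,0,0,-30,0,1,0,0,-20,0]'
python3 -c "
from h import *
go(.5205,.3264,.210,56.6)"
```

```text
clock: 10.0
tool_pos: [0.4923, 0.0784, 0.0098]
eef_rot: [0.0, 0.015, 1.0, -0.0]
force: [0.0, -1.0, 0.2]
gripper_width: 0.0416
gripper_force: 0.0
clock: 10.58
tool_pos: [0.4927, 0.0785, 0.1926]
eef_rot: [0.001, 0.015, 1.0, 0.0]
force: [-1.6, -0.4, 0.4]
gripper_width: 0.0707
gripper_force: 0.0
go shift [-20.2 248.6 -17.3] turn 31.6 al now 88.2 tilt 0.16 t 10.58 j6 -1.48 pos [0.4927 0.0785 0.1926] w 0.0707
```

```bash
python3 -m pendant '[1,-2,25,0,0,1,-2,25,0,0,1,-2,25,0,0,1,-2,25,0,0,1,-2,25,0,0,1,-2,25,0,0,1,-2,25,0,0,1,-2,25,0,0,1,-2,25,0,0,1,-2,24,0,0,1,0,0,10,7,1,0,0,10,7,1,0,0,10,7,1,0,0,10,7,1,0,0,0,3.6,1,0,0,0,0]'
python3 - <<'E'
from h import *
snap("top","t3");snap("side","s3")
for c in("top","side"):
    for n,z in(("side_cutter",.006),("jaw_tip",.012),("card_cutter",.004)):
        for q in bot.pinpoint(c,n)[:1]: print(c,n,q["score"],at_z(c,q["uv"],z)[:2])
a=cv2.imread('pics/t3.png');b=cv2.imread('pics/s3.png')
cv2.imwrite('pics/t3c.png',np.hstack([cv2.resize(a[195:285,220:325],(400,343),interpolation=2),cv2.resize(b[110:290,150:360],(400,343),interpolation=2)]))
go(.5205,.3264,.07,56.6)
E
```

```text
clock: 11.92
tool_pos: [0.5195, 0.3266, 0.149]
eef_rot: [-0.0, 0.288, 0.958, -0.0]
force: [-0.2, -0.8, -0.2]
gripper_width: 0.0931
gripper_force: 0.0
top side_cutter 0.74 [0.46734826 0.08470765]
top jaw_tip 0.69 [0.53639965 0.07698152]
top card_cutter 0.89 [0.47531338 0.07926653]
side side_cutter 0.95 [0.47462824 0.08193599]
side jaw_tip 0.97 [0.54837749 0.08405103]
side card_cutter 0.92 [0.47173789 0.06982943]
go shift [-0.7  0.  79.8] turn 0.1 al now 56.7 tilt 0.02 t 12.32 j6 -0.5 pos [0.5199 0.3267 0.1498] w 0.0933
```

View pics/t3c.png

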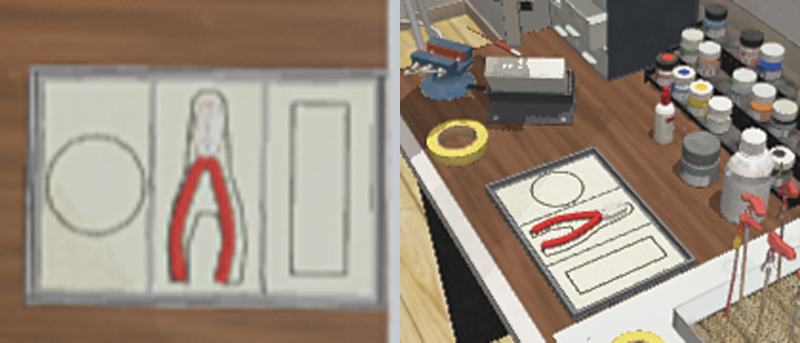

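The cutters lie in their outline with the tip at (208,92) on the drawn tip (209,90) and the handles about 8 mm left at the ends. That is roughly 4 mm and 4°, within tolerance. The gripper isn't visible over the holder in this crop, so I'll check that.

```bash
python3 - <<'E'
from h import *
print(proj("side",bot.state()["tool_pos"]),proj("top",bot.state()["tool_pos"]))
snap("side","s4");snap("top","t4")
a=cv2.imread('pics/t4.png');b=cv2.imread('pics/s4.png')
cv2.imwrite('pics/t4c.png',np.hstack([cv2.resize(a[150:310,90:250],(400,400),interpolation=2),cv2.resize(b[40:220,130:310],(400,400),interpolation=2)]))
E
```

```text
(np.float64(212.88865993141306), np.float64(123.7971331168535)) (np.float64(164.37817748798304), np.float64(224.67990568168128))
```

View pics/t4c.png

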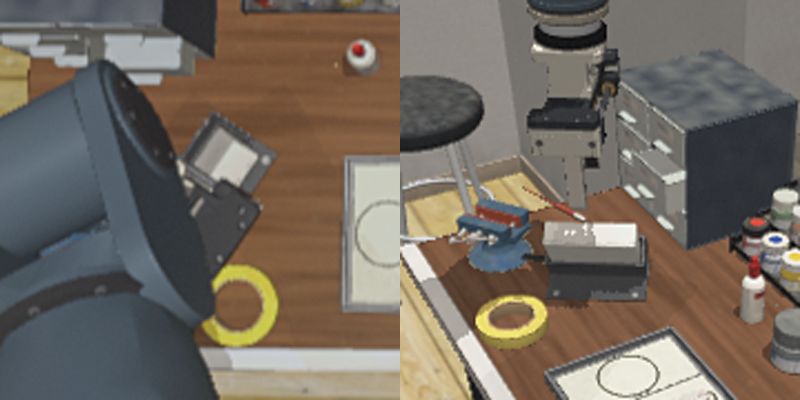

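The gripper is correctly above the carton (fingertips at side crop ~(575,205)). Descending and closing gently.

```bash
python3 -m pendant '[1,0,0,20,0,1,0,0,20,0,1,0,0,15,0,1,0,0,10,0,1,0,0,8,0,1,0,0,4,0,1,0,0,0,0,0.3,0,0,0,0,0.3,0,0,0,0,0.3,0,0,0,0,0.3,0,0,0,0,0.3,0,0,0,0,0.3,0,0,0,0]' 8
python3 -m pendant '[0,0,0,0,0,0,0,0,0,0,0,0,0,0,0,0,0,0,0,0,0,0,0,0,0]' 8
python3 -c "
from h import *
go(.5205,.3264,.07,56.6)"
```

```text
clock: 13.5
tool_pos: [0.5199, 0.3268, 0.0728]
eef_rot: [0.0, 0.287, 0.958, 0.0]
force: [-0.6, -1.0, 0.3]
gripper_width: 0.0577
gripper_force: 0.0
clock: 13.92
tool_pos: [0.5193, 0.3259, 0.0727]
eef_rot: [-0.001, 0.287, 0.958, -0.001]
force: [-2.5, -5.1, 4.5]
gripper_width: 0.0427
gripper_force: 7.5
go shift [-0.8  1.1  2.7] turn 0.0 al now 56.6 tilt 0.13 t 13.92 j6 -0.5 pos [0.5193 0.3259 0.0727] w 0.0427
```

```bash
python3 -m pendant '[0,0,0,0,0,0,0,0,0,0,0,0,-1,-2,0,0,0,-1,-2,0,0,0,-1,-2,0,0,0,-1,-2,0,0,0,-1,-2,0,0,0,0,0,0]' 15
python3 -c "
from h import *
go(.5205,.3264,.07,56.6);print(bot.state()['force'])"
```

```text
clock: 14.58
tool_pos: [0.5172, 0.3226, 0.0831]
eef_rot: [0.0, 0.287, 0.958, 0.0]
force: [0.1, 0.9, 2.0]
gripper_width: 0.0402
gripper_force: 13.7
go shift [-0.6  5.  13.1] turn 0.0 al now 56.6 tilt 0.04 t 14.58 j6 -0.51 pos [0.5172 0.3226 0.0831] w 0.0402
[0.08149256 0.94187495 2.00041584]
```

```bash
python3 -m pendant '[0,0,-1,-2,0,0,0,-1,-2,0,0,0,-1,-2,0,0,0,-1,-2,0,0,0,-1,-2,0,0,0,-1,-2,0,0,0,-1,-2,0,0,0,0,0,0]' 20
python3 -m pendant '[0,0,-1,-2,0,0,0,-1,-2,0,0,0,-1,-3,0,0,0,-1,-3,0,0,0,0,-4,0,0,0,0,0,0]' 20
```

```text
clock: 15.25
tool_pos: [0.514, 0.317, 0.0982]
eef_rot: [0.001, 0.287, 0.958, 0.001]
force: [-0.9, 2.0, 12.3]
gripper_width: 0.0367
gripper_force: 20.2
clock: 15.75
tool_pos: [0.5113, 0.3134, 0.1114]
eef_rot: [0.0, 0.287, 0.958, 0.0]
force: [0.2, 0.2, -1.0]
gripper_width: 0.0332
gripper_force: 18.6
```

```bash
python3 -m pendant '[0,0,0,-10,0,0,0,0,-15,0,0,0,0,-15,0,0,0,0,-15,0,0,0,0,-10,0,0,0,0,0,0,0,0,0,0,0]' 35
python3 - <<'E'
from h import *
snap("side","s5"); b=cv2.imread('pics/s5.png'); print(bot.state()["force"])
cv2.imwrite('pics/s5c.png',cv2.resize(b[20:200,130:310],(600,600),interpolation=2))
go(.478,-.001,.16,90)
E
```

```text
clock: 16.33
tool_pos: [0.5111, 0.3134, 0.1759]
eef_rot: [0.0, 0.287, 0.958, 0.0]
force: [0.1, -0.2, -1.8]
gripper_width: 0.0332
gripper_force: 32.8
[-1.091511   -0.78128751 -1.46968601]
go shift [-145.4 -280.5   15.2] turn -33.4 al now 56.6 tilt 0.04 t 16.38 j6 -0.52 pos [0.5108 0.3132 0.1751] w 0.0325
```

View pics/s5c.png

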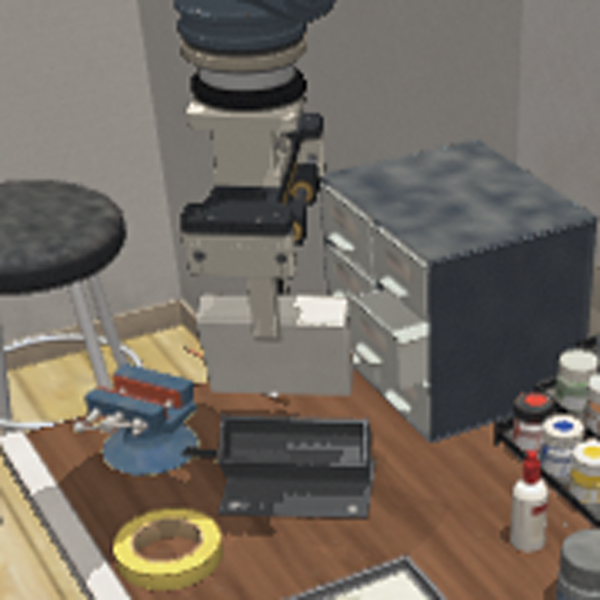

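The carton is out and hangs nearly upright, at crop (205–350, 295–395). I'll measure where it sits relative to the tool.

```bash
python3 - <<'E'
from h import *
np.set_printoptions(precision=4,suppress=True)
d=np.load("pics/s5.npy");W=cloud("side",d);s=bot.state();q=s["eef_rot"];M=Ro.from_quat([q[1],q[2],q[3],q[0]]).as_matrix()
u0,v0,u1,v1=130+200/3.333,20+290/3.333,130+355/3.333,20+400/3.333
L=((W-s["tool_pos"])@M*1000)[int(v0):int(v1)+1,int(u0):int(u1)+1].reshape(-1,3)
L=L[(abs(L[:,0])<80)&(abs(L[:,1])<60)&(L[:,2]>-50)&(L[:,2]<90)]
F=L[(L[:,1]<-5)&(L[:,2]>0)]  # front face
c=np.median(F,0);F=F[abs(F[:,1]-c[1])<12];A=np.c_[F[:,[0,2]],np.ones(len(F))];co=np.linalg.lstsq(A,F[:,1],rcond=None)[0]
print("front face y=ax+bz+c",co,"lean",np.degrees(co[1]),"n",len(F));print(np.percentile(F,[0,1,5,50,95,99,100],axis=0))
T=L[(L[:,2]<5)];print("upper pts",np.percentile(T,[1,10,50,90,99],axis=0))
E
```

```text
front face y=ax+bz+c [ -0.009    0.2446 -13.948 ] lean 14.017244740497643 n 414
[[-56.8372 -16.1883   0.0481]
 [-55.7019 -15.9323   0.5326]
 [-52.2405 -14.2293   2.071 ]
 [ -1.0826  -9.7121  16.9369]
 [ 46.9976  -5.5421  33.9343]
 [ 51.3068  -5.0683  39.385 ]
 [ 52.9369  -5.0233  41.1337]]
upper pts [[-56.7834 -35.2842 -47.3898]
 [-47.3481 -32.0065 -28.1411]
 [ -7.2785 -13.9045 -15.9985]
 [ 39.4475   5.4726  -0.854 ]
 [ 49.7575  14.7488   4.5673]]
```

```bash
python3 - <<'E'
from h import *
np.set_printoptions(precision=2,suppress=True)
d=np.load("pics/s5.npy");W=cloud("side",d);s=bot.state();q=s["eef_rot"];M=Ro.from_quat([q[1],q[2],q[3],q[0]]).as_matrix()
L=((W-s["tool_pos"])@M*1000)
F=L[(abs(L[...,0])<65)&(abs(L[...,1]+4)<16)&(L[...,2]>-8)&(L[...,2]<70)]
for _ in range(5):
    A=np.c_[F[:,2],np.ones(len(F))];co=np.linalg.lstsq(A,F[:,1],rcond=None)[0];F=F[abs(A@co-F[:,1])<4]
print(co,np.degrees(np.arctan(co[0])),len(F),np.percentile(F,[1,50,99],axis=0))
print("yaw",np.polyfit(F[:,0],F[:,1]-co[0]*F[:,2],1))
T=L[(abs(L[...,0])<60)&(abs(L[...,1])<25)&(L[...,2]>-36)&(L[...,2]<-12)]
print("top",np.percentile(T,[1,50,99],axis=0),len(T))
E
```

```text
[  0.28 -14.27] 15.413093936246074 801 [[-55.99 -17.35  -7.51]
 [ -3.47  -7.26  25.19]
 [ 52.22   3.39  58.06]]
yaw [ -0.01 -14.3 ]
top [[-56.26 -21.35 -28.97]
 [-11.11  -4.29 -17.67]
 [ 51.37  17.81 -12.4 ]] 339
```

```bash
python3 -m pendant '[0,-5,-10,0,0,0,-8,-15,0,0,0,-10,-20,0,0,0,-10,-20,0,0,0,-10,-20,0,0,0,-10,-20,0,0,0,-10,-20,0,0,0,-10,-20,0,0,0,-10,-20,0,0,0,-10,-20,0,0,0,-10,-20,0,0,0,-10,-20,0,0,0,-10,-20,0,0,0,-10,-20,0,0,0,-10,-15,0,0,0,-6,-10,0,0,0,-4,-6,0,0]'
python3 -m pendant '[0,0,0,5,-5,0,0,0,10,-5,0,0,0,15,-5,0,0,0,15,-5,0,0,0,15,-5,0,0,0,10,-5,0,0,0,10,-3.4,0,0,0,5,0,0,0,0,0,0]'
python3 - <<'E'
from h import *
import h
np.set_printoptions(precision=2,suppress=True)
snap("side","s6")
go(.476,-.018,.064,90)
d=np.load("pics/s6.npy");W=cloud("side",d);s=bot.state();q=s["eef_rot"];M=Ro.from_quat([q[1],q[2],q[3],q[0]]).as_matrix()
L=((W-s["tool_pos"])@M*1000)
F=L[(abs(L[...,0])<65)&(abs(L[...,1]+4)<20)&(L[...,2]>-8)&(L[...,2]<62)]
for _ in range(5):
    A=np.c_[F[:,2],np.ones(len(F))];co=np.linalg.lstsq(A,F[:,1],rcond=None)[0];F=F[abs(A@co-F[:,1])<4]
print(co,np.degrees(np.arctan(co[0])),len(F),np.percentile(F,[1,50,99],axis=0))
E
```

```text
clock: 17.8
tool_pos: [0.4754, -0.0194, 0.1752]
eef_rot: [-0.0, 0.288, 0.958, -0.0]
force: [-0.4, 0.7, -1.5]
gripper_width: 0.033
gripper_force: 32.8
clock: 18.55
tool_pos: [0.4754, -0.0177, 0.0896]
eef_rot: [-0.001, 0.001, 1.0, 0.0]
force: [0.2, 0.8, -2.3]
gripper_width: 0.0327
gripper_force: 32.8
go shift [-0.2 -0.2 26.3] turn -0.1 al now 89.9 tilt 0.06 t 18.6 j6 -1.7 pos [ 0.48 -0.02  0.09] w 0.0327
[  0.27 -14.83] 14.91513844789156 530 [[-52.44 -15.82  -4.99]
 [  9.16  -6.61  30.88]
 [ 55.08   1.64  59.27]]
```

```bash
python3 -m pendant '[0,0,0,10,0,0,0,0,6,0,0,0,0,4,0,0,0,0,2,0,0,0,0,2,0,0,0,0,1,0,0,0,0,0,0]' 20
python3 -m pendant '[0,0,0,1,0,0,0,0,1,0,0,0,0,1,0,0,0,0,0,0]' 12
```

```text
clock: 19.18
tool_pos: [0.4761, -0.0178, 0.0665]
eef_rot: [0.0, -0.0, 1.0, 0.0]
force: [-4.8, 1.6, 13.9]
gripper_width: 0.0329
gripper_force: 20.2
clock: 19.52
tool_pos: [0.4773, -0.0177, 0.0643]
eef_rot: [0.001, -0.0, 1.0, 0.0]
force: [-3.3, 4.7, 20.3]
gripper_width: 0.0337
gripper_force: 13.5
```

```bash
python3 -m pendant '[0,0,0,-1,0,0,0,0,-1,0,0.38,0,0,0,0,0.40,0,0,0,0,0.44,0,0,0,0,0.48,0,0,0,0,0.54,0,0,0,0,0.62,0,0,0,0,0.7,0,0,0,0,0.7,0,0,0,0]' 5
python3 - <<'E'
from h import *
np.set_printoptions(precision=2,suppress=True)
snap("side","s7")
go(.476,-.018,.064,90)
d=np.load("pics/s7.npy");W=cloud("side",d)
F=W[(abs(W[...,0]-.476)<.065)&(abs(W[...,1]+.016)<.02)&(W[...,2]>.015)&(W[...,2]<.075)]*1000
for _ in range(5):
    A=np.c_[F[:,[0,2]],np.ones(len(F))];co=np.linalg.lstsq(A,F[:,1],rcond=None)[0];F=F[abs(A@co-F[:,1])<4]
print(co,np.degrees(np.arctan(co[:2])),len(F),np.percentile(F,[1,50,99],axis=0))
b=cv2.imread('pics/s7.png');cv2.imwrite('pics/s7c.png',cv2.resize(b[120:300,170:350],(600,600),interpolation=2))
E
```

```text
clock: 20.35
tool_pos: [0.4761, -0.018, 0.0646]
eef_rot: [0.0, -0.0, 1.0, -0.0]
force: [0.2, 0.2, 0.2]
gripper_width: 0.0634
gripper_force: 0.0
go shift [0.1 0.  0.6] turn 0.0 al now 90.0 tilt 0.0 t 20.4 j6 -1.71 pos [ 0.48 -0.02  0.06] w 0.0645
[ -0.01  -0.01 -17.14] [-0.47 -0.31] 469 [[420.69 -23.03  15.61]
 [459.74 -21.19  45.39]
 [525.4  -17.49  74.36]]
```

View pics/s7c.png

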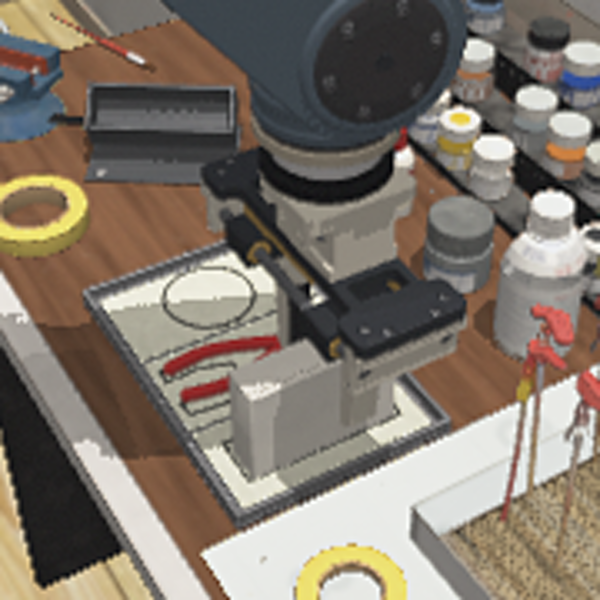

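The carton stands upright on the rectangle, with its front face at y≈-21 mm and 5 mm short of centre. I'll regrip it lower and shift it 5 mm.

```bash
python3 -m pendant '[0.7,0,4,0,0,0.7,0,4,0,0,0.7,0,4,0,0,0.7,0,0,8,0,0.7,0,0,8,0,0.7,0,0,6,0,0.2,0,0,0,0,0.2,0,0,0,0,0.2,0,0,0,0,0.2,0,0,0,0,0.2,0,0,0,0,0.2,0,0,0,0,0.2,0,0,0,0,0.2,0,0,0,0]' 10
python3 -m pendant '[0.1,0,0,-2,0,0.1,0,0,-2,0,0.1,-1,2,0,0,0.1,-1,3,0,0,0.1,0,0,2,0,0.1,0,0,2,0,0.1,0,0,0,0,0.7,0,0,0,0,0.7,0,0,0,0,0.7,0,0,0,0,0.7,0,0,0,0,0.7,0,0,0,0,0.7,0,0,0,0]' 12
python3 - <<'E'
from h import *
np.set_printoptions(precision=2,suppress=True)
snap("side","s8")
go(.6645,-.003,.20,90)
d=np.load("pics/s8.npy");W=cloud("side",d)
F=W[(abs(W[...,0]-.476)<.065)&(abs(W[...,1]+.014)<.02)&(W[...,2]>.015)&(W[...,2]<.075)]*1000
for _ in range(5):
    A=np.c_[F[:,[0,2]],np.ones(len(F))];co=np.linalg.lstsq(A,F[:,1],rcond=None)[0];F=F[abs(A@co-F[:,1])<4]
print(co,np.degrees(np.arctan(co[:2])),len(F),np.percentile(F,[1,50,99],axis=0))
E
```

```text
clock: 21.57
tool_pos: [0.4762, -0.006, 0.0428]
eef_rot: [0.0, -0.0, 1.0, -0.0]
force: [-0.1, -0.5, 2.3]
gripper_width: 0.0299
gripper_force: 10.0
clock: 22.65
tool_pos: [0.4781, -0.001, 0.0426]
eef_rot: [-0.0, -0.0, 1.0, -0.0]
force: [0.6, 0.1, 0.5]
gripper_width: 0.0633
gripper_force: 0.0
go shift [-186.4   -2.1 -157.3] turn 0.0 al now 90.0 tilt 0.0 t 22.7 j6 -1.67 pos [ 0.48 -0.    0.04] w 0.064
[ -0.01  -0.   -12.59] [-0.52 -0.16] 492 [[422.29 -18.82  15.51]
 [457.05 -16.92  42.19]
 [528.7  -13.38  74.28]]
```

```bash
python3 -m pendant '[0.7,0,0,-20,0,0.7,0,0,-30,0,0.7,0,0,-30,0,0.7,0,0,-30,0,0.7,0,0,-30,0,0.7,0,0,-20,0,0.7,0,0,0,0]'
python3 - <<'E'
from h import *
np.set_printoptions(precision=4,suppress=True)
Ws={c:cloud(c,np.load(f"pics/{c}0.npy")) for c in("top","side")}
for c in Ws:
    W=Ws[c]
    P=W[(abs(W[...,0]-.665)<.04)&(abs(W[...,1]+.002)<.045)&(W[...,2]>.01)&(W[...,2]<.14)]
    cap=P[(P[:,2]>.121)&(P[:,2]<.131)]; cap=cap[np.linalg.norm(cap[:,:2]-[.665,-.002],axis=1)<.02]; print(c,"cap",len(cap),cap.mean(0),(cap.min(0)+cap.max(0))/2)
    b=P[(P[:,2]>.02)&(P[:,2]<.084)]
    from scipy.optimize import least_squares
    f=lambda p:np.hypot(b[:,0]-p[0],b[:,1]-p[1])-.03
    if len(b)>20:
        r=least_squares(f,[.665,-.003],loss="soft_l1",f_scale=.002);print("body",r.x,len(b))
C=np.array([.6645,-.003])
A=np.vstack([W.reshape(-1,3) for W in Ws.values()])
A=A[(abs(A[:,0]-.665)<.2)&(abs(A[:,1])<.2)&(A[:,2]<.4)]
r=np.linalg.norm(A[:,:2]-C,axis=1); A=A[r>.036]
def cl(al,zt,op):
    a=np.radians(al);v=np.array([np.cos(a),np.sin(a)]);w=np.array([-v[1],v[0]])
    y=(A[:,:2]-C)@v;x=(A[:,:2]-C)@w
    def dist(xc,xh,yc,yh,zm):
        k=A[:,2]>zm; return np.hypot(np.maximum(abs(x[k]-xc)-xh,0),np.maximum(abs(y[k]-yc)-yh,0)).min()*1000
    fc=op/2+.00875
    return [round(q,1) for q in(dist(0,.01,fc,.00875,zt-.006),dist(0,.01,-fc,.00875,zt-.006),dist(0,.0375,0,.094,zt+.0188+.06))]
for al in range(-90,90,15): print(al,cl(al,.056,.076),cl(al,.064,.076))
E
```

```text
clock: 23.28
tool_pos: [0.4798, -0.0012, 0.2066]
eef_rot: [0.003, -0.0, 1.0, -0.0]
force: [0.5, -0.4, -0.2]
gripper_width: 0.0652
gripper_force: 0.0
top cap 121 [ 0.6645 -0.001   0.1258] [ 0.6645 -0.0012  0.1255]
body [ 0.6658 -0.0039] 133
side cap 98 [ 0.6632 -0.0051  0.1261] [ 0.6631 -0.0035  0.1256]
body [ 0.6654 -0.0032] 410
-90 [np.float64(1.7), np.float64(5.5), np.float64(0.0)] [np.float64(1.7), np.float64(7.6), np.float64(0.0)]
-75 [np.float64(11.3), np.float64(5.5), np.float64(0.0)] [np.float64(11.3), np.float64(6.9), np.float64(0.0)]
-60 [np.float64(10.1), np.float64(10.9), np.float64(0.0)] [np.float64(10.1), np.float64(12.5), np.float64(0.0)]
-45 [np.float64(0.0), np.float64(22.7), np.float64(0.0)] [np.float64(0.0), np.float64(23.4), np.float64(5.5)]
-30 [np.float64(0.0), np.float64(36.7), np.float64(0.0)] [np.float64(0.0), np.float64(37.4), np.float64(21.4)]
-15 [np.float64(8.4), np.float64(47.5), np.float64(0.0)] [np.float64(8.9), np.float64(49.3), np.float64(33.1)]
0 [np.float64(0.5), np.float64(55.4), np.float64(16.6)] [np.float64(8.2), np.float64(55.4), np.float64(40.0)]
15 [np.float64(0.3), np.float64(45.3), np.float64(30.2)] [np.float64(8.2), np.float64(45.3), np.float64(41.5)]
30 [np.float64(0.0), np.float64(35.1), np.float64(36.2)] [np.float64(11.1), np.float64(35.1), np.float64(36.2)]
45 [np.float64(10.0), np.float64(24.1), np.float64(28.0)] [np.float64(15.2), np.float64(24.1), np.float64(28.0)]
60 [np.float64(18.0), np.float64(10.8), np.float64(14.3)] [np.float64(20.4), np.float64(10.8), np.float64(14.3)]
75 [np.float64(8.0), np.float64(1.5), np.float64(0.0)] [np.float64(10.0), np.float64(1.5), np.float64(0.0)]
```

```bash
python3 -m pendant '[0.82,0,0,0,5,0.82,0,0,0,5,0.82,0,0,0,5,0.82,0,0,0,5,0.82,0,0,0,5,0.82,0,0,0,5,0.82,0,0,0,5,0.82,0,0,0,5,0.82,0,0,0,5,0.82,-16,16,0,0,0.82,-20,20,0,0,0.82,-20,20,0,0,0.82,-20,20,0,0,0.82,-20,20,0,0,0.82,-20,18,0,0,0.82,-16,15,0,0,0.82,0,0,0,0,0.82,0,0,0,0]'
python3 -c "
from h import *
go(.665,-.003,.056,45)"
```

```text
clock: 24.78
tool_pos: [0.6625, -0.003, 0.2008]
eef_rot: [-0.001, 0.382, 0.924, -0.0]
force: [0.0, 0.1, 0.5]
gripper_width: 0.0761
gripper_force: 0.0
go shift [ -2.    2.  144.8] turn 0.0 al now 45.0 tilt 0.12 t 24.78 j6 -0.86 pos [ 0.6625 -0.003   0.2008] w 0.0761
```

```bash
python3 -m pendant '[0.82,-2,2,10,0,0.82,0,0,20,0,0.82,0,0,20,0,0.82,0,0,15,0,0.82,0,0,15,0,0.82,0,0,15,0,0.82,0,0,15,0,0.82,0,0,13,0,0.82,0,0,10,0,0.82,0,0,7,0,0.82,0,0,4,0,0.82,0,0,0,0,0.82,0,0,0,0]' 15
python3 -m pendant '[0.5,0,0,0,0,0.5,0,0,0,0,0.5,0,0,0,0,0.5,0,0,0,0,0.5,0,0,0,0,0.5,0,0,0,0]' 15
```

```text
clock: 25.87
tool_pos: [0.6657, -0.003, 0.059]
eef_rot: [0.0, 0.382, 0.924, 0.0]
force: [-0.1, -0.1, -0.2]
gripper_width: 0.0761
gripper_force: 0.0
clock: 26.37
tool_pos: [0.6658, -0.003, 0.0591]
eef_rot: [0.0, 0.382, 0.924, 0.0]
force: [0.0, 0.7, 3.7]
gripper_width: 0.0584
gripper_force: 15.0
```

```bash
python3 -m pendant '[0.45,0,0,0,0,0.45,0,0,0,0,0.45,0,0,-4,0,0.45,0,0,-8,0,0.45,0,0,-10,0,0.45,0,0,-12,0,0.45,0,0,-12,0,0.45,0,0,-12,0,0.45,0,0,-12,0,0.45,0,0,-12,0,0.45,0,0,-10,0,0.45,0,0,-6,0,0.45,0,0,-2,0,0.45,0,0,0,0]' 25
python3 - <<'E'
from h import *
snap("side","s9")
b=cv2.imread('pics/s9.png');cv2.imwrite('pics/s9c.png',cv2.resize(b[90:290,210:410],(600,600),interpolation=2))
go(.478,.155,.165,45)
E
```

```text
clock: 27.53
tool_pos: [0.6655, -0.003, 0.159]
eef_rot: [0.0, 0.382, 0.924, 0.0]
force: [-0.6, 0.3, -3.1]
gripper_width: 0.0585
gripper_force: 25.0
go shift [244.1 -20.6  -6.5] turn 0.0 al now 45.0 tilt 0.02 t 27.58 j6 -0.86 pos [ 0.6653 -0.003   0.1584] w 0.0585
```

View pics/s9c.png

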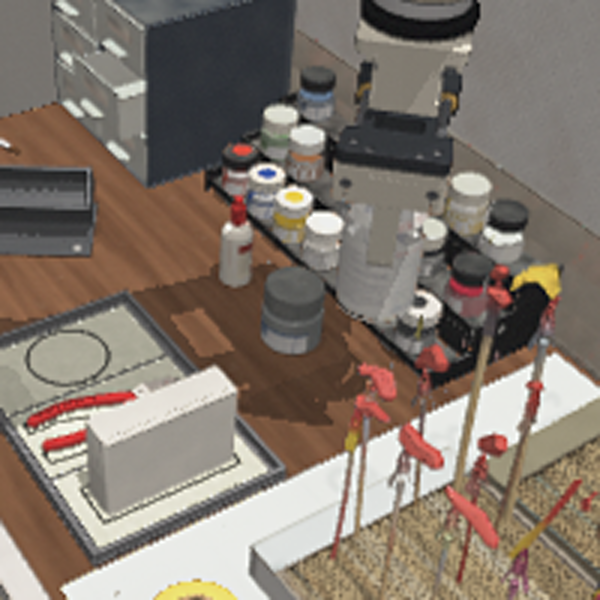

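The bottle is held upright at crop (375,260), and the carton sits inside its rectangle. Carrying the bottle to the circle.

```bash
python3 -m pendant '[0.45,5,0,0,0,0.45,10,-1,0,0,0.45,15,-1,0,0,0.45,18,-2,0,0,0.45,18,-2,0,0,0.45,18,-2,0,0,0.45,18,-2,0,0,0.45,18,-2,0,0,0.45,18,-2,0,0,0.45,18,-2,0,0,0.45,18,-2,0,0,0.45,18,-2,0,0,0.45,18,-1,0,0,0.45,15,-1,0,0,0.45,10,0,0,0,0.45,6,0,0,0,0.45,3,0,0,0,0.45,0,0,0,0]' 25
python3 -c "
from h import *
go(.478,.155,.066,45)"
```

```text
clock: 29.08
tool_pos: [0.4772, 0.1541, 0.1587]
eef_rot: [0.0, 0.382, 0.924, 0.0]
force: [0.3, -0.0, -2.9]
gripper_width: 0.0585
gripper_force: 25.0
go shift [ 0.1  1.2 92.7] turn 0.1 al now 45.1 tilt 0.01 t 29.08 j6 -0.57 pos [0.4772 0.1541 0.1587] w 0.0585
```

```bash
python3 -m pendant '[0.45,0,1,6,0,0.45,0,0,10,0,0.45,0,0,12,0,0.45,0,0,12,0,0.45,0,0,12,0,0.45,0,0,12,0,0.45,0,0,10,0,0.45,0,0,6,0,0.45,0,0,5,0,0.45,0,0,3,0,0.45,0,0,2,0,0.45,0,0,1,0,0.45,0,0,1,0,0.45,0,0,0,0]' 25
python3 -c "
from h import *
snap('side','s10')
go(.478,.155,.065,45)"
```

```text
clock: 30.25
tool_pos: [0.4781, 0.1546, 0.0668]
eef_rot: [0.0, 0.382, 0.924, 0.0]
force: [-0.9, 0.5, -1.8]
gripper_width: 0.0587
gripper_force: 25.0
go shift [0.3 0.2 1.9] turn 0.0 al now 45.0 tilt 0.03 t 30.3 j6 -0.57 pos [0.4781 0.1546 0.0669] w 0.0585
```

Nearly touching; finishing in 1 mm steps, then releasing and backing off.

```bash
python3 -m pendant '[0.45,0,0,1,0,0.45,0,0,1,0,0.45,0,0,0.5,0,0.45,0,0,0,0,0.45,0,0,0,0]' 20
python3 -m pendant '[0.6,0,0,0,0,0.62,0,0,0,0,0.66,0,0,0,0,0.72,0,0,0,0,0.8,0,0,0,0,0.9,0,0,0,0,0.9,0,0,0,0,0.9,0,0,0,0]' 5
python3 -c "
from h import *
print(bot.state()['force']);go(.478,.155,.065,45)"
```

```text
clock: 30.72
tool_pos: [0.4783, 0.1547, 0.065]
eef_rot: [0.0, 0.382, 0.924, 0.0]
force: [-1.4, -0.3, 8.6]
gripper_width: 0.0586
gripper_force: 20.0
clock: 31.38
tool_pos: [0.4779, 0.1546, 0.0641]
eef_rot: [-0.0, 0.382, 0.924, -0.0]
force: [-0.6, 0.3, 0.4]
gripper_width: 0.0832
gripper_force: 0.0
[-0.61041221  0.33920734  0.37206216]
go shift [ 0.3  0.4 -0.9] turn 0.0 al now 45.0 tilt 0.0 t 31.38 j6 -0.57 pos [0.4779 0.1546 0.0641] w 0.0832
```

```bash
python3 -m pendant '[0.9,0,0,-8,0,0.9,0,0,-20,0,0.9,0,0,-25,0,0.9,0,0,-30,0,0.9,0,0,-30,0,0.9,0,0,-30,0,0.9,0,0,-20,0,0.9,25,15,0,0,0.9,25,15,0,0,0.9,25,15,0,0,0.9,25,15,0,0,0.9,25,15,0,0,0.9,25,15,0,0,0.9,25,15,0,0,0.9,25,15,0,0,0.9,25,15,0,0,0.9,25,15,0,0,0.9,0,0,0,0]'
python3 - <<'E'
from h import *
np.set_printoptions(precision=4,suppress=True)
snap("top","tf");snap("side","sf")
for c in("top","side"):
    W=cloud(c,np.load(f"pics/{c[0]}f.npy"))
    cap=W[(abs(W[...,0]-.478)<.03)&(abs(W[...,1]-.155)<.03)&(abs(W[...,2]-.132)<.006)]; print(c,"cap",len(cap),cap.mean(0))
W=cloud("top",np.load("pics/tf.npy"))
b=W[(abs(W[...,0]-.478)<.08)&(abs(W[...,1])<.04)&(abs(W[...,2]-.082)<.008)]
print("box top",b.mean(0),cv2.minAreaRect((b[:,:2]*1000).astype(np.float32)))
a=cv2.imread('pics/tf.png');b=cv2.imread('pics/sf.png')
cv2.imwrite('pics/fc.png',np.vstack([cv2.resize(a[195:285,220:325],(466,300)[:1]+(400,),interpolation=2)[:, :466],])); 
A=cv2.resize(a[190:290,215:335],(400,333),interpolation=2);B=cv2.resize(b[110:277,160:360],(400,333),interpolation=2)
cv2.imwrite('pics/fc.png',np.hstack([A,B]))
E
```

```text
clock: 32.88
tool_pos: [0.4055, 0.441, 0.2275]
eef_rot: [-0.0, 0.381, 0.925, 0.001]
force: [0.8, 1.6, -0.4]
gripper_width: 0.0838
gripper_force: 0.0
top cap 128 [0.4771 0.155  0.1316]
side cap 103 [0.4761 0.1505 0.1317]
box top [ 0.4767 -0.0006  0.0813] ((476.91754150390625, -0.6630382537841797), (105.75048065185547, 29.882524490356445), 0.30158647894859314)
```

View pics/fc.png

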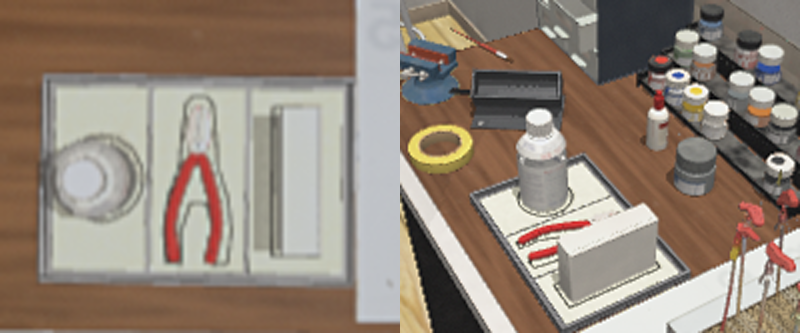

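The final picture shows the bottle in its circle, the cutters in their outline (tip at (200,100), handles about 3° off), and the carton upright in its rectangle. The bystanders in view haven't moved.

```bash
python3 -c "
from rig import bot
print(bot.sign_off())"
```

```text
the job is handed in; nothing more can be done
None
```

The job is handed in, result not reported back: by my last measurements the cutters are about 4 mm and 4° off their outline, the carton stands upright within 2 mm of its rectangle, the bottle was set down gently within 5 mm of its circle, and no bystander looked moved in the pictures.

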